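# Shut and latch the sloping slide case

### The job

Close the clear, blue-framed cover of the sloping slide case fully down, and then turn the orange turnbutton a quarter turn so that its long arm points straight up the slope, over the middle of the cover's lower edge, and secures it. Do not shove or knock over the things standing around the case.

Things in the scene. Friction and masses are not known exactly. Their poses are not given: they have to be found in the camera images.
- case: White sloping slide case fixed to the bench, 220 mm wide, some 180 mm high at the back, on a dark stand. Its face slopes at 30 degrees, rising away from the robot. Origin: on the bench under the middle of the stand; x level towards the uphill side, y along the case's width, to the left seen from the robot, z up. Yaw varies by up to 0.35 rad
- case_front (a point): Middle of the face's lower front edge (at x -100, z 50 mm in the case's frame); axes of case, not tilted. A point s up the slope (30 degrees) and n out of the face lies at x = s cos30 - n sin30, z = s sin30 + n cos30 from here. The face is 255 mm long up the slope. Turnbutton pivot: s 32 mm, y 0; cover's hinge line: s 240 mm, n 0
- cover (a joint): Cover's angle above the face (rad): 0 = fully down, grows as its lower edge lifts; stops at 0 and 1.5. Cover: blue frame with clear pane, 160 mm from hinge to free edge, 210 mm wide, 10 mm thick, hinged along its upper, far edge; free-edge bar 25 mm wide. A friction hinge holds it at any angle; 0.5 to 3 N down on the free edge moves it. Starts at 1.0 to 1.3
- cover_edge (a point): Middle of the outer (upper) surface of the cover's blue free-edge bar, 147.5 mm from the hinge line and 12.5 mm from the free edge; moves with the cover. Its z axis is the cover's outward normal, x points to the hinge, y along the edge. Closed it lies at s = 92.5, n = 10 mm
- cover_hinge (a point): Middle of the cover's hinge line, at the underside of the cover; same axes as cover_edge
- turnbutton (a joint): Angle of the turnbutton about the face's normal (rad), anticlockwise positive seen looking at the face: 0 = long arm level, pointing to the right seen from the robot (case -y), clear of the cover; 1.57 = long arm straight up the slope, over the cover. Stops at -0.3 and 2.0. Light friction (0.05 N m) holds it anywhere. It starts between 0 and 0.5
- turnbutton_grip (a point): On the orange turnbutton's pivot axis, 40 mm out of the face, inside its grip rib. The rib, 44 mm long along the arm, 12 mm wide, stands 20 to 50 mm out of the face: pinch it across its width. z points out of the face, -y along the long arm, x across the rib
- turnbutton_tip (a point): End of the turnbutton's long arm, 70 mm from the pivot, 16 mm out of the face. The turnbutton is a flat bar 90 x 20 x 8 mm, its long arm 70 mm from the pivot, its short end 20 mm; it lies 12 to 20 mm out of the face, so that it passes 2 mm over the closed cover and overlaps its free edge by 22 mm
- amber_bottle: Bystander: brown glass bottle with black cap, 64 mm diameter, 150 mm high, standing left of the case; origin under its centre
- white_jar: Bystander: white jar with red cap, 72 mm diameter, 90 mm high, right of the case; origin under its centre
- slide_box: Bystander: green slide box 100 x 80 x 30 mm, to the right of and before the case; origin under its centre
- beaker: Bystander: glass beaker, 72 mm diameter, 90 mm high, left of the case; origin under its centre

How it is judged:
On the way, in this order (a step that is already met when the one before it is completed fails the run):
1. the cover is fully down while the turnbutton is still clear of it (value of joint cover below 0.05 rad and value of joint turnbutton below 0.8 rad), for 0.2 s.
2. the turnbutton's long arm points up the slope over the closed cover (value of joint cover below 0.05 rad and value of joint turnbutton between 1.32 and 1.82 rad), for 0.2 s.
At the end, for the whole second after the job is handed in: The cover is down within 0.05 rad, the turnbutton's long arm points straight up the slope within 0.25 rad (1.32 to 1.82) and is at rest (all of step 2 and velocity of joint turnbutton between -0.1 and 0.1 rad/s); the robot touches nothing.
It fails at once if the turnbutton is turned across (beyond 1.0 rad) while the cover is still up (above 0.15 rad) (value of joint turnbutton above 1 rad and value of joint cover above 0.15 rad).
It fails at once if a bystander is shoved more than 30 mm (distance of any of amber_bottle, white_jar, slide_box, beaker from where it was at the start of the episode above 0.03 m).
It fails at once if a standing bystander is tipped by more than 0.4 rad (angle between any of amber_bottle, white_jar, slide_box, beaker's own z axis and vertical above 0.4 rad).
It also fails if it takes over 54 s, if anything falls off the work surface, if the arm or the gripper's body presses on something with over 40 N, if the wrist force passes 120 N, or if a joint passes its speed limit or range.

### The arm

A 7-joint arm with a two-finger parallel gripper is mounted at the origin on the work surface. World frame = base frame: x ahead of the robot, y to its left, z up, the work surface at z = 0. Lengths are in m, angles in rad, forces in N, time in s.
With the tool pointing down it reaches from about 0.4 to 0.85 m from the base axis. Payload 10.4 kg.
Tool frame: the origin (TCP) lies at the very end of the fingers, on their centre line; the grasp point (between the pads) lies 19 mm behind it; z points along the fingers, y is the line along which they close (so a half turn about z gives the same grasp; the last joint's range is limited). The gripper opens to 87 mm and grips with 3 to 60 N. Pads are 19 mm wide; open, the fingers measure 117 mm over their backs; the gripper's body (75 mm by 190 mm) begins 51 mm behind the grasp point.
Start: joints at [-1.347, 0.332, -0.065, 1.46, 0.022, 1.35, -0.088], TCP at [0.153, 0.606, 0.223] pointing down, gripper open.
Joint ranges: [-2.6, 2.6], [-0.5, 2.12], [-1.47, 1.34], [0.16, 2.42], [-1.27, 4.41], [0.06, 2.06], [-2.6, 2.6]. Speed limits (rad/s): [2.22, 2.22, 2.79, 2.79, 3.14, 3.14, 3.14].

### API

Orientations are given as a unit quaternion [x, y, z, w].
In Python, from bench import * gives the robot as it stands.
- The arm moves only by the tool carry_out, never from a script. Its argument "deltas" is a list of rows, each an object with "hand": the finger opening in mm, from 0 to 87; "dp": the shift along the tool's x, y, z each as a share of 250 mm, from -1 to 1, a list of three; "spin": the turn about the tool's z as a share of pi rad, from -1 to 1. In form: [{"hand": hand, "dp": [dx, dy, dz], "spin": spin}, ...]. A call has 1 to 20 rows; each row is the pose to reach, as a shift and turn from the pose commanded when the call began, along the tool's axes at that moment, turning the shorter way round; what a row does not reach only later rows make up. A row lasts 1/10 s, in which the tool goes at most 50 mm and 8.59 degrees, less where a joint would pass 70% of its speed; a pose out of reach is approached as far as the arm can. A call with a number of a shift or a turn outside -1 to 1 is refused whole. A call with a gripper value outside its range is refused whole. The fingers move at their own pace and stop on an object; "force" is the grip in N (left out, the last holds). Time passes only in rows, so rows that repeat a pose let the fingers close. It gives the time, the measured TCP pose, the force, the opening and the grip force at its end, in the units of the state.
- read_state(): the state, without advancing time (a new reading comes with each control period).
- camera(name): name is "scene" or "top" or "wrist"; returns the picture (400x640x3 uint8, red, green, blue); there is no depth.
- get_calibration(name): a dict with "fx", "fy", "cx", "cy" (pixels), "R" (3x3) and "t" (3): a world point X has camera coordinates R X + t; the wrist camera has in their place "mount" (4x4, takes a point from camera to tool coordinates, whose origin is the TCP and whose axes are the flange's). Camera axes: x right, y down, z forward; pixel columns grow to the right and rows downward; lengths in m; the calibration is good to about 2 mm. The wrist camera is an equidistant fisheye: a pixel r from the principal point sees the ray r / f radians off the axis. A picture is of the moment at which its call begins: read the wrist's pose just before it. get_calibration takes no time and is no camera call.
- close_job(): hands the job in; it is judged then, once.
The state is a dict: "time": time; "joint_positions": joint angles; "joint_vel": joint speeds; "joint_torque": joint torques, N m; "ee_pos": TCP position; "eef_rot": TCP orientation; "ft_force": force on the tool from outside, world axes, zero at the start; "torque": the same for the moment, N m; "width": finger opening in m; "grip_force": force on a finger pad.
Only numpy, scipy, OpenCV 4.12 (cv2) and the standard library are available. Lean on these libraries where they do the work, as an engineer would, in place of code of your own. Each camera call takes 0.05 s, during which the arm holds its last target. There are 200 camera calls.

## Working session

There is one attempt and no reset: what is moved stays moved. The work goes in short steps, Python scripts to look and compute and a tool call to move; the robot and the scene stay as the last step left them, time stands still between calls to the robot, and variables do not carry over. Pictures are saved under pics/ and viewed, at most 10 in all, crops included, and the job is handed in when it is done.

Besides the shell and the picture viewer there is one more tool, called after ">>>" as name([rows], argument=value, ...), one row to a line, values as JSON. carry_out: Moves the arm, as the interface text tells. Its arguments: {"type":"object","properties":{"deltas":{"type":"array","items":{"type":"object","properties":{"hand":{"type":"number"},"dp":{"type":"array","items":{"type":"number","minimum":-1,"maximum":1}},"spin":{"type":"number","minimum":-1,"maximum":1}}}},"force":{"type":"number"}},"required":["deltas"]}

```bash
mkdir -p pics; ls; python3 - <<'E'
from bench import *
import cv2,numpy as np
s=read_state();print(s['time'],s['ee_pos'],s['eef_rot'])
for n in ("scene","top"):
    im=camera(n);cv2.imwrite(f"pics/{n}0.png",im[:,:,::-1]);c=get_calibration(n);print(n,{k:np.round(v,4).tolist() for k,v in c.items()})
print(get_calibration("wrist"))
a=cv2.imread("pics/scene0.png")
E
```

```text
pics
0.0 [0.15257976 0.60570643 0.22176365] [ 1.23060227e-01  9.92398962e-01 -6.91106491e-04 -5.80432541e-05]
scene {'fx': 437.4591, 'fy': 437.4591, 'cx': 319.386, 'cy': 194.1759, 'R': [[0.9747, -0.2233, -0.0112], [-0.1496, -0.6142, -0.7748], [0.1662, 0.7569, -0.6321]], 't': [-0.5238, 0.1953, 1.0135]}
top {'fx': 510.0111, 'fy': 510.0111, 'cx': 318.1551, 'cy': 210.4168, 'R': [[-0.02, -0.9998, 0.0073], [-0.9912, 0.0188, -0.1311], [0.1309, -0.0098, -0.9913]], 't': [0.0115, 0.5882, 1.0762]}
{'fx': 309.70691628693146, 'fy': 309.70691628693146, 'cx': 315.0438412965532, 'cy': 204.4431402322497, 'mount': array([[-5.47759683e-05, -9.65522282e-01, -2.60320419e-01,
         7.16132113e-02],
       [ 9.99999844e-01, -1.97797450e-04,  5.23208611e-04,
        -1.62237132e-04],
       [-5.56660287e-04, -2.60320350e-01,  9.65522141e-01,
        -1.62005879e-01],
       [ 0.00000000e+00,  0.00000000e+00,  0.00000000e+00,
         1.00000000e+00]])}
```

View pics/scene0.png

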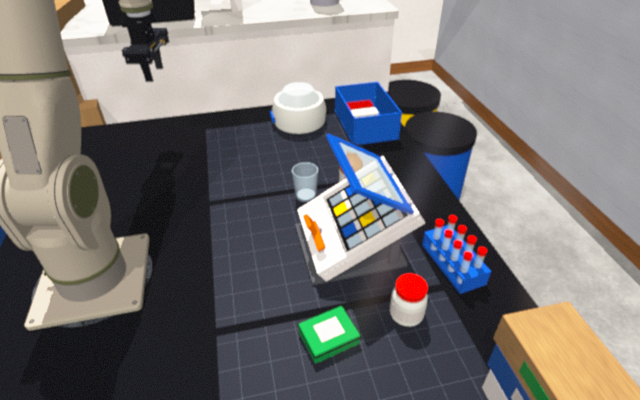

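View pics/top0.png

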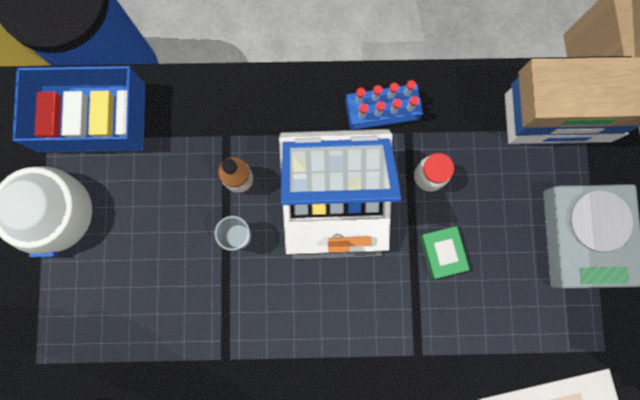

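The top view shows the case at about (285–392, 130–252), with the cover edge bar from (281,199) to (399,197) and the turnbutton near (350,243). In the scene view the case corners are at about (300,215), (320,275) and (423,220). I'll enlarge both.

```bash
python3 - <<'E'
import cv2
t=cv2.imread("pics/top0.png")[120:265,265:415];s=cv2.imread("pics/scene0.png")[125:285,285:435]
cv2.imwrite("pics/c1.png",cv2.resize(t,None,fx=4,fy=4,interpolation=cv2.INTER_CUBIC)[:600])
cv2.imwrite("pics/c2.png",cv2.resize(s,None,fx=3.75,fy=3.75,interpolation=cv2.INTER_CUBIC))
E
```

```text
(no output)
```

View pics/c1.png

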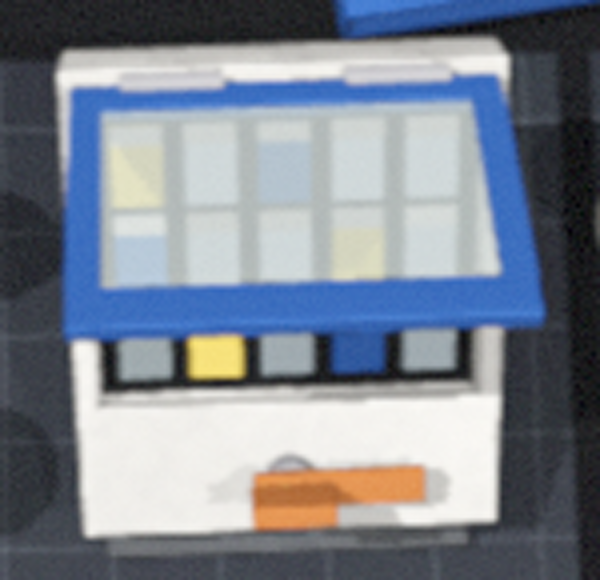

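View pics/c2.png

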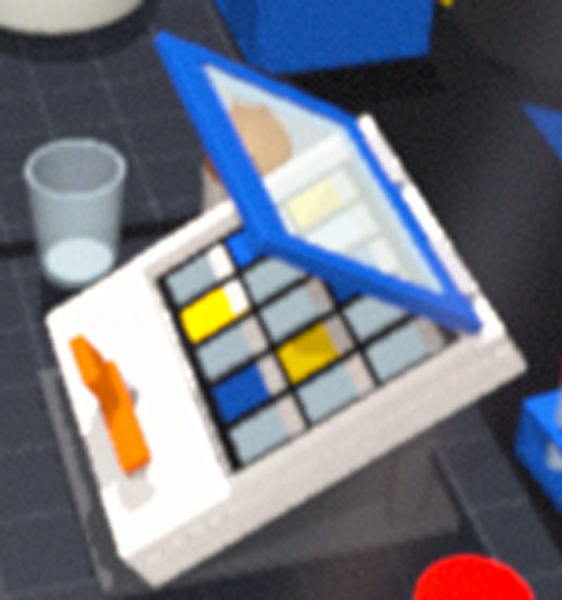

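```bash
cat > h.py <<'E'
import numpy as np
from scipy.optimize import least_squares
c30,s30=np.cos(np.pi/6),.5
class Case:
    def __init__(s,x,y,yaw): s.o=np.array([x,y,0]);s.yaw=yaw;s.R=np.array([[np.cos(yaw),-np.sin(yaw),0],[np.sin(yaw),np.cos(yaw),0],[0,0,1]])
    def face(s,a,y,n): return s.o+s.R@np.array([-.1+a*c30-n*s30,y,.05+a*s30+n*c30])
    def cov(s,ang,d,y,n): # d from hinge to free edge
        return s.face(.24-d*np.cos(ang)+n*np.sin(ang),y,d*np.sin(ang)+n*np.cos(ang))
def proj(c,P):
    p=np.array(c["R"])@P+np.array(c["t"]);return np.array([c["cx"]+c["fx"]*p[0]/p[2],c["cy"]+c["fy"]*p[1]/p[2]])
E
cat > fit.py <<'E'
from bench import *
from h import *
ct,cs=get_calibration("top"),get_calibration("scene")
T=lambda u,v:(ct,np.array([265+u/4-.4,120+v/4-.4])); S=lambda u,v:(cs,np.array([285+u/3.75-.4,125+v/3.75-.4]))
F=[(T(85,537),0,.11),(T(498,522),0,-.11),(S(48,318),0,.11),(S(120,556),0,-.11),(T(508,45),.255,-.11),(T(60,53),.255,.11)]
C=[(T(65,332),.16,.105),(T(543,320),.16,-.105),(S(158,33),.16,.105),(S(263,245),.16,-.105)]
def f(p,full=0):
    k=Case(*p[:3]); r=[proj(m[0],k.face(s,y,0))-m[1] for m,s,y in F]+[proj(m[0],k.cov(p[3],d,y,.01))-m[1] for m,d,y in C]
    for (m,t,w,n) in [(T(425,500),.07,-.01,.02),(T(425,465),.07,.01,.02),(S(133,470),.07,0,.02)]:
        a=p[4]; r.append(proj(m[0],k.face(.032+t*np.sin(a)+w*np.cos(a),-t*np.cos(a)+w*np.sin(a),n))-m[1])
    return np.array(r) if full else np.ravel(r)
q=least_squares(f,[.65,0,0,1.1,.1],loss='soft_l1')
print(np.round(q.x,4));print(np.round(f(q.x,1),1).tolist())
k=Case(*q.x[:3])
print("edge",k.cov(q.x[3],.1475,0,.01),"closed",k.cov(0,.1475,0,.01),"grip",k.face(.032,0,.04))
E
python3 fit.py
```

```text
[ 0.5977 -0.0372  0.0128  1.0821  0.004 ]
[[-0.2, -0.9], [-0.8, -0.5], [-0.1, -0.2], [0.6, 0.8], [0.3, 2.0], [-0.4, 3.4], [-0.2, -0.1], [0.3, -0.9], [0.4, 0.9], [-0.2, 0.3], [0.1, 0.5], [0.2, 0.6], [0.7, -1.4]]
edge [ 0.58578802 -0.03731982  0.25663713] closed [ 0.5728429  -0.03748542  0.10491025] grip [ 0.50545388 -0.03834748  0.10064102]
```

```bash
cat > go.py <<'E'
import sys
from bench import *
from h import *
from scipy.spatial.transform import Rotation as Ro
def dp(*targets):
    s=read_state();R=Ro.from_quat(s["eef_rot"]).as_matrix();p=np.array(s["ee_pos"])
    print("t",round(s["time"],2),"p",np.round(p,4),"yaw_y deg",round(np.degrees(np.arctan2(R[1,1],R[0,1])),1),"F",np.round(s["ft_force"],1),"w",round(s["width"],4),"q",np.round(s["joint_positions"],2))
    for t in targets: print(t,"->",np.round(R.T@(np.array(t)-p)/.25,3))
if __name__=="__main__": dp(*[tuple(map(float,a.split(","))) for a in sys.argv[1:]])
E
python3 go.py .33,.50,.34 .37,.45,.34
```

```text
t 0.1 p [0.1526 0.6057 0.2219] yaw_y deg 75.9 F [-0.   0.1  0. ] w 0.0871 q [-1.35  0.33 -0.06  1.46  0.02  1.35 -0.09]
(0.33, 0.5, 0.34) -> [-0.792 -0.237 -0.472]
(0.37, 0.45, 0.34) -> [-0.996 -0.392 -0.472]
```

>>> carry_out([
  {"hand":0,"dp":[-0.1,0,-0.47],"spin":0},
  {"hand":0,"dp":[-0.2,0,-0.47],"spin":0},
  {"hand":0,"dp":[-0.99,-0.39,-0.47],"spin":0.21},
  {"hand":0,"dp":[-0.99,-0.39,-0.47],"spin":0.21},
  {"hand":0,"dp":[-0.99,-0.39,-0.47],"spin":0.21},
  {"hand":0,"dp":[-0.99,-0.39,-0.47],"spin":0.21},
  {"hand":0,"dp":[-0.99,-0.39,-0.47],"spin":0.21},
  {"hand":0,"dp":[-0.99,-0.39,-0.47],"spin":0.21},
  {"hand":0,"dp":[-0.99,-0.39,-0.47],"spin":0.21},
  {"hand":0,"dp":[-0.99,-0.39,-0.47],"spin":0.21},
])

```text
time: 1.1
ee_pos: [0.3675, 0.452, 0.3396]
eef_rot: [0.437, 0.9, -0.0, -0.0]
ft_force: [-0.7, 0.1, -0.2]
width: 0.0151
grip_force: 0.0
```

```bash
python3 go.py .5,.24,.34 .53,.21,.34
```

```text
t 1.1 p [0.3675 0.452  0.3396] yaw_y deg 38.2 F [-0.7  0.1 -0.2] w 0.0151 q [-1.1   0.2   0.16  1.39 -0.03  1.56 -0.28]
(0.5, 0.24, 0.34) -> [-0.994 -0.108 -0.002]
(0.53, 0.21, 0.34) -> [-1.163 -0.088 -0.002]
```

Remaining spin is 37.5°, which is 0.208.

>>> carry_out([
  {"hand":0,"dp":[-0.99,-0.11,0],"spin":0.208},
  {"hand":0,"dp":[-0.99,-0.11,0],"spin":0.208},
  {"hand":0,"dp":[-0.99,-0.11,0],"spin":0.208},
  {"hand":0,"dp":[-0.99,-0.11,0],"spin":0.208},
  {"hand":0,"dp":[-0.99,-0.11,0],"spin":0.208},
  {"hand":0,"dp":[-0.99,-0.11,0],"spin":0.208},
  {"hand":0,"dp":[-0.99,-0.11,0],"spin":0.208},
  {"hand":0,"dp":[-0.99,-0.11,0],"spin":0.208},
  {"hand":0,"dp":[-0.99,-0.11,0],"spin":0.208},
])

```text
time: 2.0
ee_pos: [0.4988, 0.2412, 0.3398]
eef_rot: [0.702, 0.712, -0.0, -0.0]
ft_force: [-0.6, 0.6, 0.2]
width: 0.0005
grip_force: 0.0
```

```bash
python3 go.py .6,.02,.34 .6,-.037,.34
```

```text
t 2.0 p [0.4988 0.2412 0.3398] yaw_y deg 0.8 F [-0.6  0.6  0.2] w 0.0005 q [-0.87  0.13  0.38  1.47 -0.05  1.55 -0.48]
(0.6, 0.02, 0.34) -> [-0.891  0.392 -0.001]
(0.6, -0.037, 0.34) -> [-1.119e+00  3.880e-01 -1.000e-03]
```

>>> carry_out([
  {"hand":0,"dp":[-0.98,0.4,0],"spin":0},
  {"hand":0,"dp":[-0.98,0.4,0],"spin":0},
  {"hand":0,"dp":[-0.98,0.4,0],"spin":0},
  {"hand":0,"dp":[-0.98,0.4,0],"spin":0},
  {"hand":0,"dp":[-0.98,0.4,0],"spin":0},
  {"hand":0,"dp":[-0.98,0.4,0],"spin":0},
  {"hand":0,"dp":[-0.98,0.4,0],"spin":0},
  {"hand":0,"dp":[-0.98,0.4,0],"spin":0},
])

```text
time: 2.8
ee_pos: [0.6024, -0.0027, 0.3397]
eef_rot: [0.702, 0.712, 0.0, -0.0]
ft_force: [0.3, 0.3, -0.7]
width: 0.0003
grip_force: 0.0
```

```bash
python3 go.py .6,-.037,.28 .6,-.037,.25 .575,-.037,.22 .558,-.037,.18 .556,-.037,.14
```

```text
t 2.8 p [ 0.6024 -0.0027  0.3397] yaw_y deg 0.7 F [ 0.3  0.3 -0.7] w 0.0003 q [-0.52  0.27  0.57  1.35 -0.14  1.57  0.05]
(0.6, -0.037, 0.28) -> [-0.137 -0.011  0.239]
(0.6, -0.037, 0.25) -> [-0.137 -0.011  0.359]
(0.575, -0.037, 0.22) -> [-0.136 -0.111  0.479]
(0.558, -0.037, 0.18) -> [-0.135 -0.179  0.639]
(0.556, -0.037, 0.14) -> [-0.135 -0.187  0.799]
```

>>> carry_out([
  {"hand":0,"dp":[-0.136,-0.01,0.1],"spin":0},
  {"hand":0,"dp":[-0.136,-0.01,0.22],"spin":0},
  {"hand":0,"dp":[-0.136,-0.01,0.28],"spin":0},
  {"hand":0,"dp":[-0.136,-0.02,0.32],"spin":0},
  {"hand":0,"dp":[-0.136,-0.04,0.36],"spin":0},
  {"hand":0,"dp":[-0.136,-0.07,0.4],"spin":0},
  {"hand":0,"dp":[-0.136,-0.09,0.44],"spin":0},
  {"hand":0,"dp":[-0.136,-0.12,0.48],"spin":0},
  {"hand":0,"dp":[-0.136,-0.14,0.52],"spin":0},
  {"hand":0,"dp":[-0.136,-0.155,0.56],"spin":0},
  {"hand":0,"dp":[-0.136,-0.17,0.6],"spin":0},
  {"hand":0,"dp":[-0.136,-0.18,0.64],"spin":0},
  {"hand":0,"dp":[-0.136,-0.185,0.68],"spin":0},
  {"hand":0,"dp":[-0.136,-0.187,0.72],"spin":0},
  {"hand":0,"dp":[-0.136,-0.187,0.76],"spin":0},
  {"hand":0,"dp":[-0.136,-0.187,0.8],"spin":0},
])

```text
time: 4.4
ee_pos: [0.5561, -0.0391, 0.1392]
eef_rot: [0.703, 0.711, -0.0, -0.0]
ft_force: [0.6, 0.1, 1.9]
width: 0.0008
grip_force: 0.6
```

```bash
python3 go.py .557,-.037,.12 .558,-.037,.103; python3 - <<'E'
from bench import *
import cv2,numpy as np
im=camera("scene")[125:285,285:435,::-1];cv2.imwrite("pics/s1.png",cv2.resize(im,None,fx=3.75,fy=3.75,interpolation=cv2.INTER_CUBIC))
E
```

```text
t 4.4 p [ 0.5561 -0.0391  0.1392] yaw_y deg 0.6 F [0.6 0.1 1.9] w 0.0008 q [-0.49  0.27  0.56  1.78 -0.16  1.14  0.13]
(0.557, -0.037, 0.12) -> [0.009 0.004 0.077]
(0.558, -0.037, 0.103) -> [0.009 0.008 0.145]
```

View pics/s1.png

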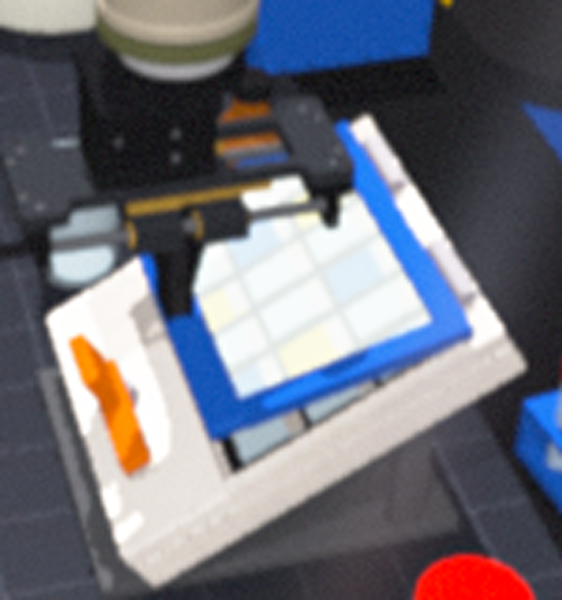

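The fingers, at (180,310), rest on the blue bar, and the cover is nearly down. The button has not moved. I'll press on until the force rises.

>>> carry_out([
  {"hand":0,"dp":[0.009,0.0,0.03],"spin":0},
  {"hand":0,"dp":[0.009,0.0,0.06],"spin":0},
  {"hand":0,"dp":[0.009,0.004,0.09],"spin":0},
  {"hand":0,"dp":[0.009,0.006,0.115],"spin":0},
  {"hand":0,"dp":[0.009,0.008,0.13],"spin":0},
  {"hand":0,"dp":[0.009,0.008,0.137],"spin":0},
])

```text
time: 5.05
ee_pos: [0.5579, -0.0369, 0.1053]
eef_rot: [0.703, 0.711, -0.0, -0.0]
ft_force: [-0.5, -0.2, 1.0]
width: 0.0005
grip_force: 0.5
```

>>> carry_out([
  {"hand":0,"dp":[0,0,0.008],"spin":0},
  {"hand":0,"dp":[0,0,0.016],"spin":0},
  {"hand":0,"dp":[0,0,0.024],"spin":0},
  {"hand":0,"dp":[0,0,0.024],"spin":0},
])

```text
time: 5.45
ee_pos: [0.5585, -0.0369, 0.1018]
eef_rot: [0.703, 0.711, 0.001, -0.0]
ft_force: [-7.9, 0.0, 20.5]
width: 0.0004
grip_force: 11.2
```

The force rose along the face normal, so the cover is on its stop. Next I'll lift, open to about 40 mm and go over the rib.

```bash
python3 go.py .557,-.038,.15 .504,-.038,.15 .504,-.038,.095
```

```text
t 5.45 p [ 0.5585 -0.0369  0.1018] yaw_y deg 0.6 F [-7.9  0.  20.5] w 0.0004 q [-0.48  0.31  0.55  1.81 -0.19  1.07  0.15]
(0.557, -0.038, 0.15) -> [-0.004 -0.006 -0.193]
(0.504, -0.038, 0.15) -> [-0.002 -0.218 -0.193]
(0.504, -0.038, 0.095) -> [-0.002 -0.218  0.027]
```

>>> carry_out([
  {"hand":0,"dp":[0,0,-0.1],"spin":0},
  {"hand":0,"dp":[0,0,-0.2],"spin":0},
  {"hand":40,"dp":[0,-0.1,-0.2],"spin":0},
  {"hand":40,"dp":[0,-0.218,-0.2],"spin":0},
  {"hand":40,"dp":[0,-0.218,-0.2],"spin":0},
  {"hand":40,"dp":[0,-0.218,-0.2],"spin":0},
])

```text
time: 6.05
ee_pos: [0.5035, -0.0372, 0.1501]
eef_rot: [0.703, 0.711, 0.001, -0.0]
ft_force: [0.7, 0.5, 1.1]
width: 0.0246
grip_force: 0.0
```

```bash
python3 go.py .504,-.038,.095; python3 - <<'E'
from bench import *
import cv2,numpy as np
im=camera("scene")[125:285,285:435,::-1];w=camera("wrist")[:,:,::-1]
cv2.imwrite("pics/s2.png",np.hstack([cv2.resize(im,(375,400),interpolation=cv2.INTER_CUBIC),w[:,110:530]]))
E
```

```text
t 6.05 p [ 0.5035 -0.0372  0.1501] yaw_y deg 0.6 F [0.7 0.5 1.1] w 0.0246 q [-0.54  0.12  0.57  1.9  -0.07  1.14  0.06]
(0.504, -0.038, 0.095) -> [-0.003  0.002  0.22 ]
```

View pics/s2.png

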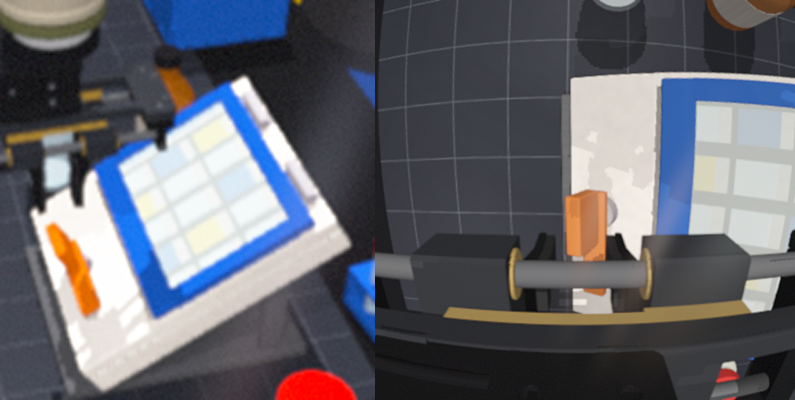

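The cover lies flat and the fingers straddle the rib. I'll check the rib's position in the wrist view by projection.

```bash
python3 - <<'E'
from bench import *
from h import *
from scipy.spatial.transform import Rotation as Ro
c=get_calibration("wrist");s=read_state();T=np.eye(4);T[:3,:3]=Ro.from_quat(s["eef_rot"]).as_matrix();T[:3,3]=s["ee_pos"]
M=np.linalg.inv(T@c["mount"]);k=Case(.5977,-.0372,.0128)
for n,P in dict(ribU=k.face(.038,.022,.05),ribD=k.face(.026,.022,.05),faceFL=k.face(0,.11,0),covFL=k.face(.08,.105,.01)).items():
    p=M[:3,:3]@P+M[:3,3];r=np.hypot(p[0],p[1]);a=np.arctan2(r,p[2]);print(n,np.round([c["cx"]+c["fx"]*a*p[0]/r+375-110,c["cy"]+c["fx"]*a*p[1]/r]))
E
```

```text
ribU [583. 199.]
ribD [568. 197.]
faceFL [573.  79.]
covFL [664.  79.]
```

>>> carry_out([
  {"hand":40,"dp":[-0.004,0.002,0.0],"spin":0},
  {"hand":40,"dp":[-0.004,0.002,0.05],"spin":0},
  {"hand":40,"dp":[-0.004,0.002,0.1],"spin":0},
  {"hand":40,"dp":[-0.004,0.002,0.15],"spin":0},
  {"hand":40,"dp":[-0.004,0.002,0.19],"spin":0},
  {"hand":40,"dp":[-0.004,0.002,0.22],"spin":0},
  {"hand":36,"dp":[-0.004,0.002,0.22],"spin":0},
], force=10)

```text
time: 6.85
ee_pos: [0.5033, -0.0385, 0.0935]
eef_rot: [0.703, 0.711, -0.001, -0.001]
ft_force: [0.3, 0.4, -0.1]
width: 0.0378
grip_force: 0.0
```

No contact. Now spin with the opening narrowing.

>>> carry_out([
  {"hand":34,"dp":[0,0,0],"spin":-0.04},
  {"hand":32,"dp":[0,0,0],"spin":-0.08},
  {"hand":31,"dp":[0,0,0],"spin":-0.12},
  {"hand":30,"dp":[0,0,0],"spin":-0.16},
  {"hand":28,"dp":[0,0,0],"spin":-0.2},
  {"hand":27,"dp":[0,0,0],"spin":-0.24},
  {"hand":25,"dp":[0,0,0],"spin":-0.28},
])

```text
time: 7.55
ee_pos: [0.5033, -0.0387, 0.0951]
eef_rot: [0.331, 0.943, -0.0, -0.001]
ft_force: [-5.7, -0.7, 4.5]
width: 0.0263
grip_force: 4.1
```

>>> carry_out([
  {"hand":24,"dp":[0,0,0],"spin":-0.04},
  {"hand":23,"dp":[0,0,0],"spin":-0.08},
  {"hand":21,"dp":[0,0,0],"spin":-0.12},
  {"hand":19,"dp":[0,0,0],"spin":-0.16},
  {"hand":18,"dp":[0,0,0],"spin":-0.2},
  {"hand":16,"dp":[0,0,0],"spin":-0.22},
  {"hand":14,"dp":[0,0,0],"spin":-0.22},
  {"hand":10,"dp":[0,0,0],"spin":-0.22},
  {"hand":10,"dp":[0,0,0],"spin":-0.22},
  {"hand":10,"dp":[0,0,0],"spin":-0.22},
  {"hand":10,"dp":[0,0,0],"spin":-0.22},
])

```text
time: 8.65
ee_pos: [0.5037, -0.0378, 0.0947]
eef_rot: [-0.005, 1.0, 0.0, -0.0]
ft_force: [-4.4, 3.6, 0.9]
width: 0.0119
grip_force: 10.0
```

```bash
python3 go.py
```

```text
t 8.65 p [ 0.5037 -0.0378  0.0947] yaw_y deg 90.6 F [-4.4  3.6  0.9] w 0.0119 q [-0.36  0.19  0.38  1.94 -0.08  1.03  1.64]
```

Width is 11.9 mm, so the rib is pinched flat at 90.6°, matching the case yaw. Release and lift.

>>> carry_out([
  {"hand":40,"dp":[0,0,0],"spin":0},
  {"hand":40,"dp":[0,0,0],"spin":0},
  {"hand":40,"dp":[0,0,0],"spin":0},
  {"hand":40,"dp":[0,0,0],"spin":0},
  {"hand":40,"dp":[0,0,-0.1],"spin":0},
  {"hand":40,"dp":[0,0,-0.25],"spin":0},
  {"hand":40,"dp":[0,0,-0.45],"spin":0},
  {"hand":40,"dp":[0,0,-0.65],"spin":0},
  {"hand":40,"dp":[0,0,-0.65],"spin":0},
  {"hand":40,"dp":[0,0,-0.65],"spin":0},
])

```text
time: 9.65
ee_pos: [0.5046, -0.0386, 0.2582]
eef_rot: [-0.005, 1.0, 0.0, 0.001]
ft_force: [-0.4, -0.5, -0.9]
width: 0.0399
grip_force: 0.0
```

```bash
python3 go.py; python3 - <<'E'
from bench import *
import cv2,numpy as np
im=camera("scene")[125:285,285:435,::-1];w=camera("wrist")[:,:,::-1]
cv2.imwrite("pics/s3.png",np.hstack([cv2.resize(im,(375,400),interpolation=cv2.INTER_CUBIC),w[:,110:530]]))
E
```

```text
t 9.65 p [ 0.5046 -0.0386  0.2582] yaw_y deg 90.6 F [-0.4 -0.5 -0.9] w 0.0399 q [-0.39  0.04  0.39  1.74 -0.01  1.37  1.58]
```

View pics/s3.png

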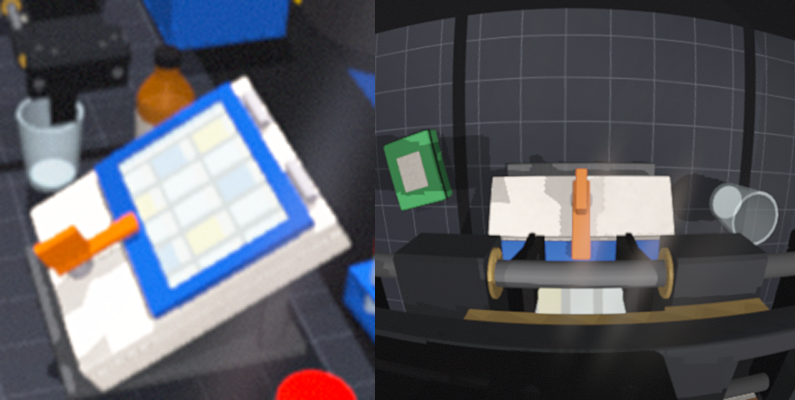

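The long arm now points straight up the slope over the blue edge bar; in the wrist view it runs along column 581. The cover is flat, nothing around the case was disturbed, and the arm is clear.

```bash
python3 -c "
from bench import *
print(close_job())"
```

```text
the job is handed in; nothing more can be done
None
```

I closed the cover fully, turned the turnbutton straight up the slope over the cover's lower edge, and handed the job in; the last pictures showed nothing around the case disturbed, and no verdict came back.

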